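# Switch off the block heater and hold its sprung arm open

## Task

Turn the black heat knob on the block heater fully anticlockwise (seen from above) to its end stop. Only then swing the sprung hold-down arm by its red peg off the tubes, away from the knob, all the way to its stop. Finish while still holding the arm there with the fingers against its spring, without letting go, so that I can lift the tubes out; leave the heater off and do not disturb the other things on the bench.

Things in the scene. Friction and masses are not known exactly. Their poses are not given: they have to be found in the camera images.
- heater: the dry-block tube heater, a grey case 200 (x) x 240 (y) x 85 mm high, fixed to the bench in a different place and yaw each time; origin at the centre of its underside, z up, its front (blue panel, control console) faces its own -x. The console is a raised strip along the front, x -100 to -25 mm, its top 100 mm above the bench. Behind it an aluminium block with tube caps up to 103 mm above the bench
- heat_knob (a joint): angle of the heat knob, rad: 0 is off, the anticlockwise end stop (the white pointer then faces the heater's front, -x, at a small red mark); grows as it is turned clockwise seen from above, range 0 to 4.7, starts between 0.6 and 1.35. It stays where it is left; friction about 0.04 N m
- heat_knob_grip (a point): the point to grip the knob: on its upright axis, 137 mm above the bench, at (-62.5, 65) mm in the heater's frame. The knob is a black grip bar 42 mm long, 14 mm wide and 32 mm high (top 144 mm above the bench) on a disc 44 mm across whose top is at 114 mm; at joint value 0 the bar lies along the heater's x axis and it turns with the knob
- hold_arm (a joint): angle of the hold-down arm, rad: 0 at rest across the tubes, where its spring presses it, the arm pointing from the pivot along the heater's +y; grows as the arm swings clockwise seen from above, towards the heater's back (+x); 1.2 is its stop (a small upright brass pin on the case marks it). A torsion spring pulls it back to 0 whenever it is let go: about 3 N at the peg at rest, 7 N at the stop
- hold_peg (a point): point on the axis of the red upright peg at the arm's free end, 137 mm above the bench; the peg is round, 14 mm across, from 115 to 155 mm above the bench, 110 mm from the pivot axis. The arm below it is a flat bar 20 mm wide, from 107 to 115 mm above the bench, ending 5 mm beyond the peg's axis
- hold_pivot (a point): point on the arm's upright pivot axis, 137 mm above the bench, at (16, -95) mm in the heater's frame; the pivot with its spring is 34 mm across and up to about 132 mm high
- tube_rack: bystander: blue tube rack 70 x 120 x 30 mm (tubes to 46 mm), left (+y) of the heater; origin under its centre
- stopper: bystander: dark rubber stopper 32 mm across, 34 mm high, in front of the heater; origin under its centre
- pipette: bystander: white pipette lying on the bench, 250 mm long along its x, 30 mm high, right (-y) of the heater; origin on the bench near its middle
- amber_bottle: bystander: amber bottle 68 mm across, 150 mm high; origin under its centre
- beaker: bystander: glass beaker 80 mm across, 95 mm high; origin under its centre
- tip_box: bystander: box 87 x 122 x 67 mm with a yellow lid; origin under its centre
- white_jar: bystander: white jar with a blue lid, 64 mm across, 70 mm high; origin under its centre

How it is judged:
On the way, in this order (a step that is already met when the one before it is completed fails the run):
1. the heat knob is turned to its off stop while the arm still rests on the tubes (value of joint heat_knob below 0.08 rad and value of joint hold_arm below 0.3 rad), for 0.2 s.
2. the arm is swung to its stop (value of joint hold_arm above 1.14 rad and value of joint heat_knob below 0.08 rad), for 0.3 s.
At the end, for the whole second after the job is handed in: the knob is within 0.08 rad of its anticlockwise stop, and the arm is within 0.06 rad of its stop, held there by the fingers (pressing on the arm or its peg with more than 1.5 N) through the last second; every bystander within 30 mm of its start (all of step 2 and contact force between the fingers and hold_arm above 1.5 N and not (distance of any of tube_rack, stopper, pipette, amber_bottle, beaker, tip_box, white_jar from where it was at the start of the episode above 0.03 m)); the arm keeps its last pose, push and grip.
It fails at once if the arm is swung off the tubes (over 0.3 rad) while the heat is still on (knob over 0.15 rad) (value of joint hold_arm above 0.3 rad and value of joint heat_knob above 0.15 rad).
It fails at once if a bystander is shifted by more than 30 mm (distance of any of tube_rack, stopper, pipette, amber_bottle, beaker, tip_box, white_jar from where it was at the start of the episode above 0.03 m).
It also fails if it takes over 48 s, if anything falls off the work surface, if the arm or the gripper's body presses on something with over 40 N, if the wrist force passes 120 N, or if a joint passes its speed limit or range.

## Robot

A 6-joint arm with a two-finger parallel gripper is mounted at the origin on the work surface. World frame = base frame: x ahead of the robot, y to its left, z up, the work surface at z = 0. Lengths are in m, angles in rad, forces in N, time in s.
With the tool pointing down it reaches from about 0.3 to 0.875 m from the base axis. Payload 4.2 kg.
Tool frame: the origin (TCP) lies on the centre line of the jaws, within the pads' length; the fingertips stand 17 mm ahead of it and the grasp point (between the pads) lies 2 mm behind it (r.nose_length is the distance from the TCP to the fingertips, in m); x points along the fingers, y is the direction in which the jaws open and shut, and the axes are right-handed (so a half turn about x gives the same grasp; the last joint's range is limited). The gripper opens to 85 mm and grips with 20 to 120 N. Pads are 22 mm wide; open, the fingers measure 114 mm over their backs; the gripper's body (76 mm by 85 mm) begins 54 mm behind the grasp point. The pads swing forward as they close: fully open they stand 13 mm farther back than shut.
Start: joints at [-1.348, 0.32, 1.565, -0, 1.257, -0.02], TCP at [0.138, -0.558, 0.248] pointing down, gripper open.
Joint ranges: [-3.11, 3.11], [-0.84, 2.01], [0.21, 2.61], [-1.34, 4.49], [0.05, 2.63], [-2.56, 2.56]. Speed limits (rad/s): [2.57, 2.57, 3.14, 3.14, 3.14, 3.14].

## Interface

Orientations are given as a unit quaternion [x, y, z, w].
In Python, from rig import r, capture, sign_off gives the robot as it stands.
- The arm moves only by the tool play_rows, never from a script. Its argument "targets" is one flat list of numbers, 4 for each row, row after row: the shift along the world's x, y, z in cm, then the turn about the world's z in degrees. A call has 1 to 8 rows; each row shifts and turns the commanded pose from where the row before left it; what a row does not reach is not made up. A row lasts 1/12 s, in which the tool goes at most 41.7 mm and 7.16 degrees, less where a joint would pass 70% of its speed; a pose out of reach is approached as far as the arm can. A call is refused whole if a number of a shift passes 4.17 or a number of a turn 7.16, either way. A call with a gripper value outside its range is refused whole. "claw" is the finger opening in cm, from 0 to 8.54, set as the call begins (left out, the last holds). The fingers move at their own pace and stop on an object; the grip force is fixed at half the most. Time passes only in rows, so rows that do not move let the fingers close. It gives the time, the measured TCP pose, the force and the opening at its end, in the units of the state.
- r.get_state(): the state, without advancing time (a new reading comes with each control period).
- capture(name): name is "side" or "top" or "wrist"; returns a dict with "color" (384x512x3 uint8, red, green, blue), "vfov" (degrees; the focal length in pixels is half the picture's height over the tangent of half this angle, whatever the lens; pixels are square), "cx", "cy" (the principal point, pixels), "R" (3x3) and "t" (3): a world point X has camera coordinates R X + t. Camera axes: x right, y down, z forward; pixel columns grow to the right and rows downward; lengths in m; the calibration is good to about 2 mm. The wrist camera is an equidistant fisheye: a pixel r from the principal point sees the ray r / f radians off the axis. A picture is of the moment at which its call begins. There is no depth.
- sign_off(): hands the job in, once; it reports no verdict.
The state is a dict: "t": time; "joint_positions": joint angles; "qvel": joint speeds; "joint_efforts": joint torques, N m; "position": TCP position; "orientation": TCP orientation; "contact_force": force on the tool from outside, world axes, zero at the start; "torque": the same for the moment, N m; "gripper_width": finger opening in m.
Only numpy, scipy, OpenCV 4.12 (cv2) and the standard library are available. Lean on these libraries where they do the work, as an engineer would, in place of code of your own. Each camera call takes 0.05 s, during which the arm holds its last target. There are 200 camera calls.

## Working session

There is one attempt and no reset: what is moved stays moved. The work goes in short steps, Python scripts to look and compute and a tool call to move; the robot and the scene stay as the last step left them, time stands still between calls to the robot, and variables do not carry over. Pictures are saved under pics/ and viewed, about 8 in all and at most 12, crops included, and the job is handed in when it is done.

Besides the shell and the picture viewer there is one more tool, called after "Request:" in YAML: its name, and indented under it one key for each argument. play_rows: Moves the arm, as the interface text tells. Its arguments: {"type":"object","properties":{"targets":{"type":"array","items":{"type":"number"}},"claw":{"type":"number"}},"required":["targets"]}

```bash
mkdir -p pics; cat > h.py <<'E'
import numpy as np,cv2
from rig import r,capture,sign_off
def ray(c,u,v):
    f=c["color"].shape[0]/2/np.tan(np.radians(c["vfov"])/2)
    a=np.array([u-c["cx"],v-c["cy"]],float)
    if c.get("fish"):
        n=np.linalg.norm(a);th=n/f;d=np.r_[a/max(n,1e-9)*np.sin(th),np.cos(th)]
    else: d=np.r_[a/f,1]
    R=np.array(c["R"]);return -R.T@np.array(c["t"]),R.T@d
def onz(c,u,v,z):
    o,d=ray(c,u,v);return o+d*(z-o[2])/d[2]
def proj(c,X):
    f=c["color"].shape[0]/2/np.tan(np.radians(c["vfov"])/2)
    p=np.array(c["R"])@X+np.array(c["t"])
    if c.get("fish"):
        n=np.linalg.norm(p[:2]);return np.array([c["cx"],c["cy"]])+p[:2]/n*f*np.arctan2(n,p[2])
    return np.array([c["cx"],c["cy"]])+f*p[:2]/p[2]
def cap(n):
    c=capture(n);c["fish"]=n=="wrist";return c
def save(c,fn,crop=None,s=1):
    im=c["color"][...,::-1]
    if crop: im=im[crop[1]:crop[3],crop[0]:crop[2]]
    cv2.imwrite("pics/"+fn,cv2.resize(im,None,fx=s,fy=s,interpolation=cv2.INTER_CUBIC))
def blobs(c,lo,hi,amin=8):
    h=cv2.cvtColor(c["color"],cv2.COLOR_RGB2HSV);m=cv2.inRange(h,lo,hi)
    n,_,st,ce=cv2.connectedComponentsWithStats(m)
    return [(tuple(st[i]),ce[i].round(1)) for i in range(1,n) if st[i][4]>=amin],m
E
python3 - <<'E'
from h import *
a=cap("top");b=cap("side")
for n,c in(("top",a),("side",b)):
    print(n,c["vfov"],c["cx"],c["cy"],-np.array(c["R"]).T@c["t"])
    print("red",blobs(c,(0,130,80),(8,255,255))[0],blobs(c,(172,130,80),(180,255,255))[0])
im=np.hstack([a["color"],b["color"]])[...,::-1]
cv2.imwrite("pics/a.png",a["color"][...,::-1]);cv2.imwrite("pics/b.png",b["color"][...,::-1])
print(r.get_state())
E
```

```text
top 45.063750774201424 262.13788544823814 196.09723278166504 [ 4.28142934e-01 -9.56244509e-04  1.43667391e+00]
red [((np.int32(250), np.int32(179), np.int32(4), np.int32(5), np.int32(16)), array([251.4, 180.8])), ((np.int32(11), np.int32(224), np.int32(14), np.int32(13), np.int32(129)), array([ 17.3, 229.8]))] []
side 49.82917470677048 255.87814602500586 192.24400085511917 [0.109096   0.89459603 0.91589285]
red [] [((np.int32(233), np.int32(185), np.int32(3), np.int32(10), np.int32(21)), array([234.4, 189.3]))]
{'t': 0.1, 'joint_positions': array([-1.34797830e+00,  3.20220031e-01,  1.56551031e+00, -1.63147158e-06,
        1.25741318e+00, -2.00343083e-02]), 'qvel': array([ 1.87825004e-03, -3.05967544e-04, -1.67178322e-03, -1.20949465e-03,
       -9.57887551e-04,  3.63244766e-06]), 'joint_efforts': array([ 1.88930853e-04, -4.16408837e+01, -2.34703857e+01, -8.10114761e-05,
        4.90515260e-03, -1.59945529e-06]), 'position': array([ 0.13816796, -0.557758  ,  0.24758902]), 'orientation': array([-0.701844  , -0.08619602,  0.70195609, -0.08510514]), 'contact_force': array([-0.31038113,  0.03069249,  0.55442231]), 'torque': array([-0.01000068, -0.01197035,  0.0276717 ]), 'gripper_width': 0.08533060481302178}
```

View pics/a.png

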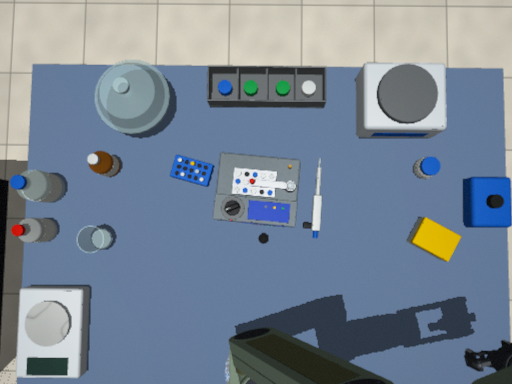

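View pics/b.png

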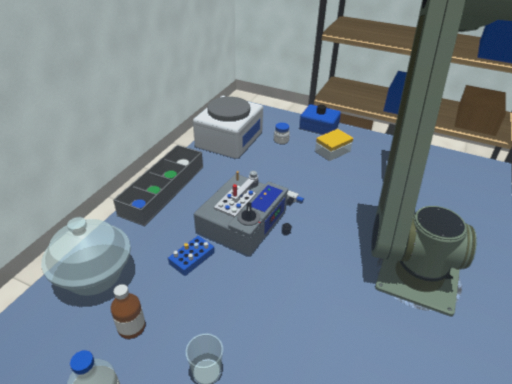

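The top view shows the heater at about (257,190) with its front facing the robot. The knob is at (233,208), the red peg at (251,181) and the pivot at (290,186). The side view confirms this, with the peg at (234,189). Next I'll refine these positions.

```bash
python3 - <<'E'
from h import *
a=cap("top");b=cap("side")
o1,d1=ray(a,251.4,180.8)
o2,d2=ray(b,234.6,189.8)
A=np.c_[d1,-d2];s=np.linalg.lstsq(A,o2-o1,rcond=None)[0];print("peg tri",o1+s[0]*d1,o2+s[1]*d2)
peg=onz(a,251.4,180.8,.152)
# knob dark mask
h=cv2.cvtColor(a["color"],cv2.COLOR_RGB2HSV)
m=cv2.inRange(h,(0,0,0),(180,255,55));m[:195]=0;m[222:]=0;m[:,:218]=0;m[:,248:]=0
M=cv2.moments(m,True);ku,kv=M['m10']/M['m00'],M['m01']/M['m00'];print(ku,kv,M['m00'])
k=onz(a,ku,kv,.125);p=onz(a,290.5,186,.132)
print("peg",peg,"knob",k,"piv",p)
src=np.array([[-.0625,.065],[.016,-.095],[.016,.015]]);dst=np.array([k[:2],p[:2],peg[:2]])
sm,dm=src.mean(0),dst.mean(0);H=(src-sm).T@(dst-dm);th=np.arctan2(H[0,1]-H[1,0],H[0,0]+H[1,1])
R=np.array([[np.cos(th),-np.sin(th)],[np.sin(th),np.cos(th)]]);t=dm-R@sm
print("yaw",np.degrees(th),"t",t,"res",(src@R.T+t-dst)*1e3)
for q in [(-.0625,.065),(.016,.015),(.016,-.095),(.1185,-.055)]: print(q,R@q+t)
save(a,"c.png",(205,145,330,245),6)
E
```

```text
peg tri [0.56688161 0.03958937 0.1339413 ] [0.56438379 0.03853402 0.13364244]
232.4268292682927 206.40243902439025 82.0
peg [0.56495839 0.03902732 0.152     ] knob [0.49414805 0.09267409 0.125     ] piv [ 0.55362865 -0.07123451  0.132     ]
yaw -5.866047182457685 t [0.54820281 0.02409039] res [[-1.47476294  2.46361751]
 [ 0.78108148 -0.81289181]
 [ 0.69368146 -1.6507257 ]]
(-0.0625, 0.065) [0.49267329 0.09513771]
(0.016, 0.015) [0.56565207 0.03737659]
(0.016, -0.095) [ 0.55440973 -0.0720474 ]
(0.1185, -0.055) [ 0.66046112 -0.04273267]
```

View pics/c.png

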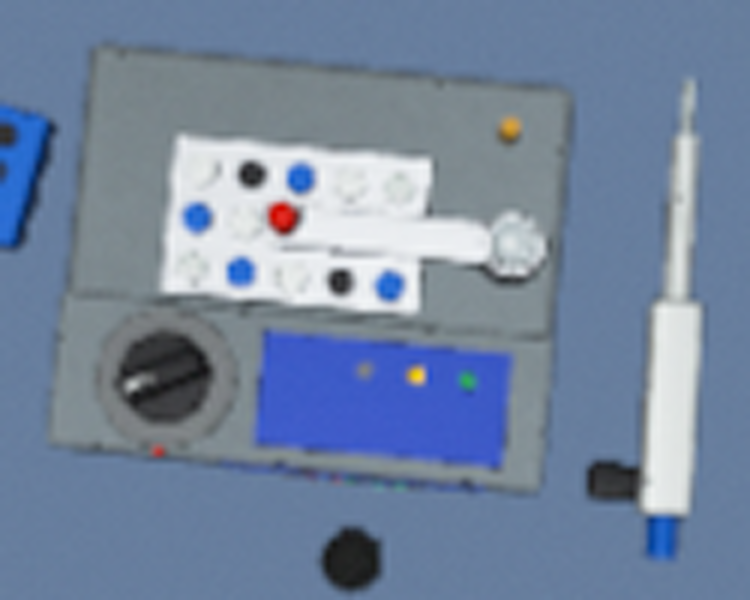

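The pointer lies at about 110° in the world frame, so the knob reads about 1.13 rad. I'll move above the knob with the jaw axis turned to about 20°.

Request:
play_rows:
  targets: [1.48,2.72,0,4,1.48,2.72,0,4,1.48,2.72,0,4,1.48,2.72,0,4,1.48,2.72,0,4,1.48,2.72,0,4,1.48,2.72,0,4,1.48,2.72,0,4]

```text
t: 0.87
position: [0.257, -0.3391, 0.2483]
orientation: [0.651, 0.277, -0.651, 0.277]
contact_force: [0.2, -0.5, -0.2]
gripper_width: 0.0852
```

Request:
play_rows:
  targets: [1.48,2.72,0,4,1.48,2.72,0,4,1.48,2.72,0,4,1.48,2.72,0,4,1.48,2.72,0,4,1.48,2.72,0,4,1.48,2.72,0,4,1.48,2.72,0,4]

```text
t: 1.53
position: [0.3754, -0.1214, 0.2484]
orientation: [0.549, 0.445, -0.549, 0.446]
contact_force: [0.9, -1.0, 0.1]
gripper_width: 0.0851
```

Request:
play_rows:
  targets: [1.48,2.72,0,4,1.48,2.72,0,4,1.48,2.72,0,4,1.48,2.72,0,4,1.48,2.72,0,4,1.48,2.72,0,4,1.48,2.72,0,4,0,0,0,0]

```text
t: 2.2
position: [0.481, 0.0714, 0.2481]
orientation: [0.425, 0.566, -0.423, 0.566]
contact_force: [0.2, 1.0, 0.6]
gripper_width: 0.0852
```

```bash
python3 - <<'E'
from h import *
s=r.get_state();print(s['t'],s['position'],s['orientation'],s['contact_force'],s['joint_positions'])
c=cap("wrist");save(c,"w1.png",None,1.5);print(c['vfov'],c['cx'],c['cy'],-np.array(c["R"]).T@c["t"])
for q in [(.4927,.0951,.144),(.5657,.0374,.155),(.5544,-.0720,.132)]: print(proj(c,np.array(q)))
E
```

```text
2.2 [0.48097796 0.07139345 0.24809104] [ 0.4253787   0.56560114 -0.42326839  0.56567851] [0.1525363  1.02078505 0.6212774 ] [ 0.12241919  0.17890695  1.75919443  0.00222507  1.20134422 -0.16196421]
65.70646984690485 254.95135153286174 192.29053810870468 [0.45861617 0.14443943 0.37301525]
[278.10196269 175.4283197 ]
[337.76347564 263.67717415]
[282.99231857 332.05582706]
```

View pics/w1.png

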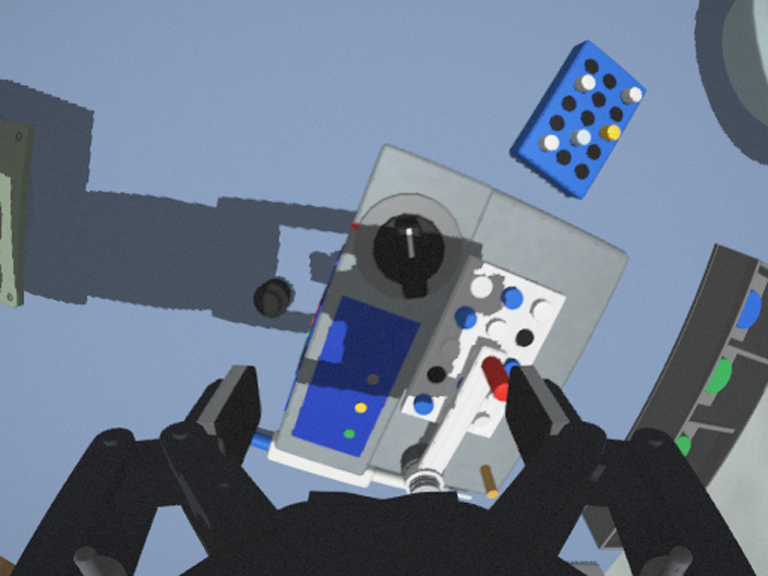

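The wrist view shows the knob bar at about (410,258) in the 1.5x picture and the peg top at (503,392), close to the prediction. I'll refine the knob position and bar angle with an enlarged crop.

```bash
python3 - <<'E'
from h import *
c=cap("wrist")
# rectified top-down patch at z=.144, centre at est. knob, 0.2mm/px... image up=+x, left=+y
K=np.array([.4927,.0951]);N=400;s=.0002
g=np.zeros((N,N,2),np.float32)
for i in range(N):
  for j in range(N): g[i,j]=proj(c,np.array([K[0]-(i-N/2)*s,K[1]-(j-N/2)*s,.144]))
im=cv2.remap(c["color"],g[...,0],g[...,1],cv2.INTER_CUBIC)
im=cv2.convertScaleAbs(im,alpha=1.8,beta=10)
for k in range(0,N,50): cv2.line(im,(k,0),(k,8),(255,0,0),1);cv2.line(im,(0,k),(8,k),(255,0,0),1)
cv2.circle(im,(200,200),2,(255,0,0),-1)
cv2.imwrite("pics/k.png",cv2.resize(im[...,::-1],None,fx=1.45,fy=1.45))
E
```

```text
(no output)
```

View pics/k.png

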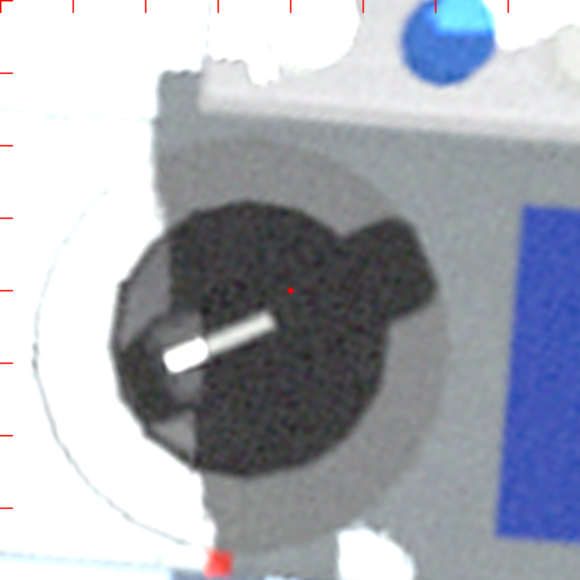

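The knob axis is near (0.490, 0.0955) and the bar lies at about 112.5°. I'll align with it and descend.

Request:
play_rows:
  targets: [0.9,2.4,0,6,0,0,-2,0,0,0,-2,0,0,0,-2,0,0,0,-2,0,0,0,-2,0,0,0,-1.1,0,0,0,0,0]
  claw: 6

```text
t: 2.97
position: [0.4853, 0.0899, 0.1351]
orientation: [0.395, 0.587, -0.398, 0.584]
contact_force: [0.0, -0.6, 0.2]
gripper_width: 0.0599
```

Request:
play_rows:
  targets: [0,0,0,0,0,0,0,0,0,0,0,0,0,0,0,0,0,0,0,0,0,0,0,0,0,0,0,0,0,0,0,0]
  claw: 0.8

```text
t: 3.63
position: [0.4917, 0.0923, 0.1392]
orientation: [0.399, 0.583, -0.393, 0.588]
contact_force: [6.9, 2.0, -0.9]
gripper_width: 0.0127
```

Request:
play_rows:
  targets: [0.5,0.6,0,0,0,0,0,7,0,0,0,7,0,0,0,7,0,0,0,7,0,0,0,7,0,0,0,7,0,0,0,7]

```text
t: 4.3
position: [0.4934, 0.0942, 0.1392]
orientation: [0.112, 0.696, -0.116, 0.699]
contact_force: [0.7, -11.7, 6.9]
gripper_width: 0.0127
```

Request:
play_rows:
  targets: [0,0,0,5,0,0,0,4,0,0,0,0,0,0,0,0]

```text
t: 4.63
position: [0.4935, 0.0945, 0.1391]
orientation: [0.059, 0.703, -0.063, 0.706]
contact_force: [-0.4, -10.7, 7.6]
gripper_width: 0.0129
```

```bash
python3 - <<'E'
from h import *
from scipy.spatial.transform import Rotation as Q
s=r.get_state();y=Q.from_quat(s['orientation']).as_matrix()[:,1];print(s['position'],np.degrees(np.arctan2(y[1],y[0])),s['contact_force'],s['torque'],s['joint_positions'])
E
```

```text
[0.49349489 0.094498   0.13914405] 80.05929626316615 [ -0.35371894 -10.65597334   7.57171609] [-1.96091814  0.0370681   0.03552991] [ 0.17006853  0.3058428   1.88926494 -0.00773874  0.94460483 -1.22271053]
```

Request:
play_rows:
  targets: [0,-0.2,0,2,0,0,0,2,0,0,0,0,0,0,0,0]

```text
t: 4.97
position: [0.4935, 0.0944, 0.1391]
orientation: [0.037, 0.705, -0.038, 0.707]
contact_force: [-0.8, -4.4, 5.9]
gripper_width: 0.0125
```

```bash
cat > st.py <<'E'
from h import *
from scipy.spatial.transform import Rotation as Q
s=r.get_state();y=Q.from_quat(s['orientation']).as_matrix()[:,1];print(s['t'],s['position'],np.degrees(np.arctan2(y[1],y[0])),s['contact_force'],s['torque'],s['joint_positions'])
E
python3 st.py
```

```text
4.9667 [0.49354426 0.0944199  0.13914985] 83.9658021789275 [-0.8051358  -4.40586352  5.9054514 ] [-0.83000919  0.15322506  0.08761473] [ 0.16751391  0.30545755  1.88983043 -0.00283339  0.9435012  -1.29630835]
```

Request:
play_rows:
  targets: [0,0,0,2,0,0,0,2,0,0,0,0,0,0,0,0]

```text
t: 5.3
position: [0.4936, 0.0945, 0.1392]
orientation: [0.014, 0.706, -0.015, 0.708]
contact_force: [-0.7, -5.0, 5.9]
gripper_width: 0.0131
```

```bash
python3 st.py
```

```text
5.3 [0.49357736 0.09449913 0.13917201] 87.6619248610875 [-0.67234012 -4.96014182  5.93993629] [-0.93118237  0.01816634 -1.41546144] [ 1.66906530e-01  3.05430298e-01  1.88980257e+00 -1.28488043e-03
  9.43422179e-01 -1.36233060e+00]
```

The moment about z jumped to -1.4 N m, so the knob is against its stop. I'll release it and rise.

Request:
play_rows:
  targets: [0,0,0,0,0,0,0,0,0,0,0,0,0,0,0,0,0,0,2,0,0,0,3,0,0,0,3,0,0,0,3,0]
  claw: 4

```text
t: 5.97
position: [0.4923, 0.0956, 0.2483]
orientation: [0.013, 0.707, -0.013, 0.707]
contact_force: [0.9, -0.3, -0.1]
gripper_width: 0.0401
```

Request:
play_rows:
  targets: [0.6,-1.0,0,-7,0.6,-1.0,0,-7,0.6,-1.0,0,-7,0.6,-1.0,0,-7,0.6,-1.0,0,-7,0.6,-1.0,0,-7,0,0,0,-7,0,0,0,0]

```text
t: 6.63
position: [0.5288, 0.0352, 0.2471]
orientation: [0.306, 0.638, -0.306, 0.637]
contact_force: [-0.5, -0.1, -0.4]
gripper_width: 0.04
```

```bash
python3 st.py; python3 - <<'E'
from h import *
c=cap("wrist");a=cap("top");save(c,"w2.png",None,1.5)
b=blobs(c,(0,130,60),(8,255,255))[0]+blobs(c,(172,130,60),(180,255,255))[0]
print(b,-np.array(c["R"]).T@c["t"])
for q in [(.5657,.0374,.155),(.5657,.0374,.115),(.4915,.0945,.144)]: print(proj(c,np.array(q)))
print([onz(a,*x[1],.155) for x in blobs(a,(0,130,80),(8,255,255))[0]])
E
```

```text
6.6333 [0.52884776 0.0351697  0.24705722] 38.77468119436186 [-0.54459475 -0.09017729 -0.43343893] [ 0.0167412   0.03950575 -0.00545311] [ 4.46252395e-02  2.49912149e-01  1.66748647e+00  1.50153155e-04
  1.22457417e+00 -6.32171557e-01]
[((np.int32(233), np.int32(81), np.int32(5), np.int32(4), np.int32(13)), array([235.1,  82.6])), ((np.int32(282), np.int32(204), np.int32(18), np.int32(29), np.int32(375)), array([290.3, 218. ]))] [0.4802565  0.09469998 0.37186402]
[293.08760709 228.83156757]
[287.9524945  211.10235431]
[266.3628542  112.03229963]
[array([0.42062484, 0.68530744, 0.155     ])]
```

View pics/w2.png

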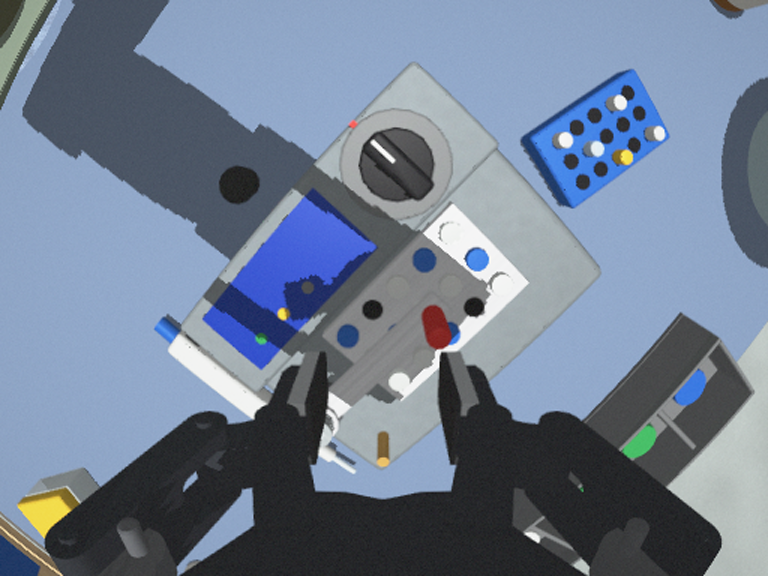

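The pointer now faces the red mark, with the white line at (382,151) and the mark at (352,125), so the knob is off. The peg blob fits an axis at (0.5645, 0.0385). I'll align the jaws across the arm and descend onto the peg.

Request:
play_rows:
  targets: [0.6,0.05,0,-6.4,0.6,0.05,0,-6.4,0.6,0.05,0,-6.4,0.6,0.05,0,-6.4,0.6,0.05,0,-6.4,0.57,0.05,0,-6.4,0,0.03,0,-6.4,0,0,0,0]

```text
t: 7.4
position: [0.5643, 0.0393, 0.2472]
orientation: [-0.525, -0.474, 0.525, -0.474]
contact_force: [0.4, 0.2, 0.4]
gripper_width: 0.0404
```

```bash
python3 st.py; python3 - <<'E'
from h import *
c=cap("wrist")
print(blobs(c,(0,130,60),(8,255,255))[0]+blobs(c,(172,130,60),(180,255,255))[0])
for q in [(.5645,.0385,.155),(.5645,.0385,.115)]: print(proj(c,np.array(q)))
E
```

```text
7.4 [0.56433844 0.03929686 0.24716904] -5.804488033211143 [0.3811402  0.20916391 0.44813655] [0.01473514 0.02591858 0.03121509] [4.91292071e-02 3.05846629e-01 1.58771467e+00 1.22816986e-04
 1.24828947e+00 1.50397704e-01]
[((np.int32(248), np.int32(183), np.int32(17), np.int32(27), np.int32(347)), array([256.1, 196.5]))]
[256.4097002  203.89976586]
[256.2635029  189.05105864]
```

Request:
play_rows:
  targets: [0,-0.05,-2,0,0,0,-2,0,0,0,-2,0,0,0,-2,0,0,0,-2,0,0,0,-1,0,0,0,0,0,0,0,0,0]

```text
t: 8.12
position: [0.5644, 0.0384, 0.1375]
orientation: [-0.525, -0.474, 0.525, -0.474]
contact_force: [-0.3, 0.4, 1.2]
gripper_width: 0.0404
```

Request:
play_rows:
  targets: [0,0,0,0,0,0,0,0,0,0,0,0,0,0,0,0,0,0,0,0,0,0,0,0]
  claw: 0.8

```text
t: 8.62
position: [0.5652, 0.0384, 0.1388]
orientation: [0.526, 0.473, -0.524, 0.474]
contact_force: [-1.1, 0.9, 5.8]
gripper_width: 0.0125
```

```bash
python3 st.py; python3 - <<'E'
import numpy as np
P=np.array([.553,-.071]);y=np.radians(-6.);prev=None
for a in np.linspace(0,1.2,17):
    d=np.pi/2+y-a;X=P+.11*np.array([np.cos(d),np.sin(d)])
    if prev is not None: print(round(a,3),((X-prev)*100).round(2),end='; ')
    prev=X
E
```

```text
8.6167 [0.56524371 0.03836088 0.1387837 ] -5.872809473229781 [-1.12687083  0.93207526  5.79641278] [-0.01900924  0.05578341  0.03582979] [4.74242762e-02 3.95632923e-01 1.74534228e+00 8.50105613e-05
 9.97558481e-01 1.49877346e-01]
0.075 [ 0.82 -0.12]; 0.15 [ 0.81 -0.18]; 0.225 [ 0.79 -0.24]; 0.3 [ 0.77 -0.3 ]; 0.375 [ 0.75 -0.35]; 0.45 [ 0.72 -0.41]; 0.525 [ 0.68 -0.46]; 0.6 [ 0.65 -0.51]; 0.675 [ 0.61 -0.56]; 0.75 [ 0.56 -0.6 ]; 0.825 [ 0.52 -0.64]; 0.9 [ 0.47 -0.68]; 0.975 [ 0.42 -0.71]; 1.05 [ 0.36 -0.74]; 1.125 [ 0.3  -0.77]; 1.2 [ 0.25 -0.79];
```

Request:
play_rows:
  targets: [0.82,-0.12,0,-4.3,0.81,-0.18,0,-4.3,0.79,-0.24,0,-4.3,0.77,-0.3,0,-4.3,0.75,-0.35,0,-4.3,0.72,-0.41,0,-4.3,0.68,-0.46,0,-4.3,0,0,0,0]

```text
t: 9.28
position: [0.6193, 0.0187, 0.1388]
orientation: [0.632, 0.32, -0.629, 0.32]
contact_force: [-0.5, 5.8, 6.7]
gripper_width: 0.0125
```

```bash
python3 st.py
```

```text
9.2833 [0.61930609 0.0186628  0.13879058] -36.18439614711082 [-0.51730607  5.75315733  6.71192899] [0.76253709 0.19506561 0.07682313] [0.0102334  0.47055633 1.61630854 0.00315088 1.05175626 0.64020985]
```

Request:
play_rows:
  targets: [0.65,-0.51,0,-4.3,0.61,-0.56,0,-4.3,0.56,-0.6,0,-4.3,0.52,-0.64,0,-4.3,0.47,-0.68,0,-4.3,0.42,-0.71,0,-4.3,0.36,-0.74,0,-4.3,0,0,0,0]

```text
t: 9.95
position: [0.656, -0.0254, 0.1388]
orientation: [0.694, 0.146, -0.69, 0.144]
contact_force: [1.4, 8.0, 4.7]
gripper_width: 0.0125
```

Request:
play_rows:
  targets: [0.3,-0.77,0,-4.3,0.25,-0.79,0,-4.3,0,0,0,0,0,0,0,0]

```text
t: 10.28
position: [0.6615, -0.04, 0.1389]
orientation: [0.703, 0.095, -0.698, 0.093]
contact_force: [4.4, 8.5, 3.8]
gripper_width: 0.0125
```

```bash
python3 st.py
```

```text
10.2833 [ 0.66145435 -0.03998012  0.13888562] -74.72752671044509 [4.38509979 8.53146719 3.76590856] [ 1.10090051 -0.424751    0.05659377] [-0.07990453  0.53132138  1.50674444  0.00538536  1.09776071  1.22190614]
```

The TCP geometry gives about 1.19 rad. I'll push gently on to feel for the stop.

Request:
play_rows:
  targets: [0.05,-0.2,0,0,0,0,0,0,0.05,-0.2,0,0,0,0,0,0,0,0,0,0]

```text
t: 10.7
position: [0.6616, -0.0406, 0.1389]
orientation: [0.703, 0.097, -0.699, 0.091]
contact_force: [1.7, 17.5, 5.4]
gripper_width: 0.0124
```

Request:
play_rows:
  targets: [0.05,-0.2,0,0,0,0,0,0,0,0,0,0]

```text
t: 10.95
position: [0.6617, -0.0408, 0.1389]
orientation: [0.702, 0.098, -0.699, 0.09]
contact_force: [0.2, 21.2, 5.5]
gripper_width: 0.0124
```

```bash
python3 st.py; python3 - <<'E'
from h import *
c=cap("top");save(c,"t2.png",(205,130,330,235),6)
E
```

```text
10.95 [ 0.66167251 -0.04077866  0.13886175] -74.72832484194116 [ 0.21645958 21.17911961  5.54961842] [ 2.90119682 -0.08548638  0.03257334] [-0.08472719  0.53333627  1.50316641  0.0143609   1.10314613  1.21310236]
```

View pics/t2.png

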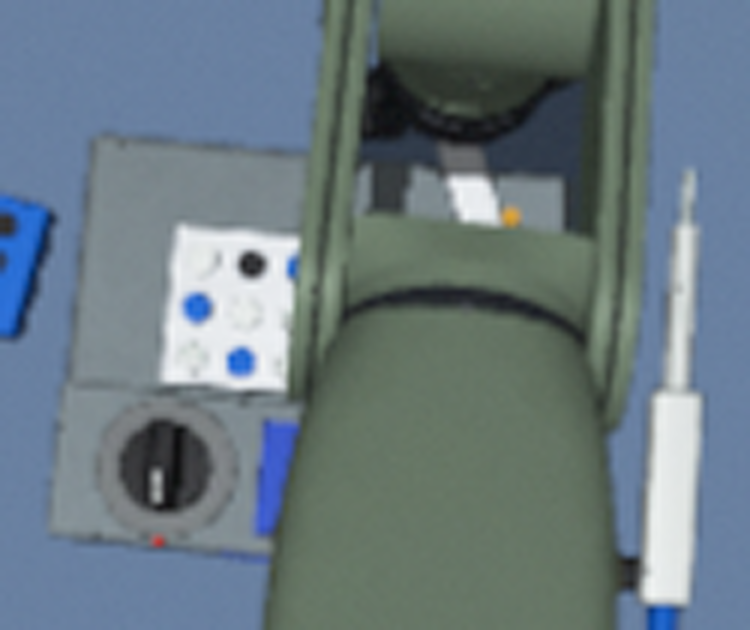

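The arm rests against the brass pin at (510,217) and the knob pointer faces the red mark at (158,541). Force climbs without any motion, so this is the stop. I'll hold briefly, then hand in.

Request:
play_rows:
  targets: [0,0,0,0,0,0,0,0,0,0,0,0,0,0,0,0,0,0,0,0,0,0,0,0]

```text
t: 11.5
position: [0.6617, -0.0408, 0.1389]
orientation: [0.702, 0.098, -0.699, 0.09]
contact_force: [0.3, 21.3, 5.8]
gripper_width: 0.0126
```

```bash
python3 st.py; python3 -c "
from rig import sign_off
print(sign_off())"
```

```text
11.5 [ 0.66166188 -0.04076275  0.13886764] -74.7192799537029 [ 0.28428254 21.28178599  5.81137895] [ 2.87618981 -0.09870678 -0.01409885] [-0.08463225  0.5333031   1.50320926  0.01418281  1.10310736  1.2131186 ]
the job is handed in; nothing more can be done
None
```

I turned the heat knob fully anticlockwise to its stop. I then gripped the red peg, swung the hold-down arm to its stop and handed the job in with the fingers still holding it there, at 11.5 s.

- **Knob:** the moment about the vertical axis jumped to -1.4 N m at the stop. The pointer faced the red mark just after I let go of the knob and again in the last top view.
- **Hold-down arm:** the last 6 mm of commanded push moved the peg less than 1 mm, while the sideways force rose from 8.5 to about 21 N. The top view shows the arm against the brass pin. The fingers were closed on the peg with a steady reading through a final half-second hold.
- **Bystanders:** the tube rack and pipette showed no shift in the last top view. I did not measure the others at the end, and the robot covered the stopper in that view. The tool stayed well clear of all of them.

No check failed. The first camera estimates of the knob position disagreed by a few millimetres, and closing the grip settled that.

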